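# Set the pump speed by fingertip and start it

## Robot

A 7-joint arm with a two-finger parallel gripper is mounted at the origin on a cart in front of the work surface, level with it; the furniture and walls round the work are solid. World frame = base frame: x ahead of the robot, y to its left, z up, the work surface at z = 0. Lengths are in mm, angles in rad, forces in N, time in s.
With the tool pointing down it reaches from about 350 to 900 mm from the base axis. Payload 7.2 kg.
Tool frame: the origin (TCP) lies at the very end of the fingers, on their centre line; the grasp point (between the pads) lies 19 mm behind it (bot.grip_point_offset is the distance from the TCP to the grasp point, in mm); z points along the fingers, y is the line along which they close (so a half turn about z gives the same grasp; the last joint's range is limited). The gripper opens to 85 mm and grips with 20 to 120 N. Pads are 22 mm wide; open, the fingers measure 114 mm over their backs; the gripper's body (76 mm by 85 mm) begins 54 mm behind the grasp point. The pads swing forward as they close: fully open they stand 13 mm farther back than shut.
Start: joints at [-1.305, 0.411, -0.013, 1.596, 0.006, 1.134, -0.082], TCP at [204.782, 590.502, 231.297] pointing down, gripper open.
Joint ranges: [-2.95, 2.95], [-0.29, 1.99], [-1.47, 1.44], [0.14, 2.54], [-1.03, 4.17], [0.13, 1.85], [-2.86, 2.86]. Speed limits (rad/s): [2.39, 2.39, 3.01, 3.01, 3.14, 3.14, 3.14].

## Interface

Orientations are given as a unit quaternion [x, y, z, w].
In Python, from plant import bot gives the robot as it stands.
- The arm moves only by the tool play_rows, never from a script. Its argument "rows" is a list of rows, each an object with "twist": the turn, a rotation vector about the tool's x, y, z in rad, a list of three; "dp": the shift along the tool's x, y, z in cm, a list of three; "grip": the opening in per cent of the stroke, from 0 (shut) to 100 (fully open). A call has 1 to 20 rows; each row is the pose to reach, as a shift and turn from the pose commanded when the call began, along the tool's axes at that moment; what a row does not reach only later rows make up. A row lasts 1/12 s, in which the tool goes at most 41.7 mm and 7.16 degrees, less where a joint would pass 70% of its speed; a pose out of reach is approached as far as the arm can. A call with a gripper value outside its range is refused whole. The fingers move at their own pace and stop on an object; "grip_force" is the grip in N (left out, the last holds). Time passes only in rows, so rows that repeat a pose let the fingers close. It gives the time, the measured TCP pose, the force, the opening and the grip force at its end, in the units of the state.
- bot.get_state(): the state, without advancing time (a new reading comes with each control period).
- bot.get_image(name): name is "side" or "top" or "wrist"; returns a dict with "image" (480x640x3 uint8, red, green, blue), "fx", "fy", "cx", "cy" (pixels), "rvec" (rotation vector, rad) and "tvec" (3), from world to camera coordinates, as OpenCV has them; the wrist camera has in their place "tool_from_camera" (4x4, takes a point from camera to tool coordinates, whose origin is the TCP and whose axes are the flange's). Camera axes: x right, y down, z forward; pixel columns grow to the right and rows downward; lengths in mm; the calibration is good to about 2 mm. A picture is of the moment at which its call begins: read the wrist's pose just before it. There is no depth.
- bot.sign_off(): hands the job in; it is judged then, once.
Trained networks look in a picture, given as the dict that the camera call returned (one of the last four; its "shot" number tells which), for a name from the list of things; names that differ only in an ending like _2 or _b are one class to them, and where a whole thing is asked for, a point or a joint stands for the part that bears it (a point fixed in the world has none). Each returns a list of dicts, best first, with "conf" (0 to 1); they miss things now and then, are a little off and sometimes report something else, mostly with a low value. They report only what shows in the picture. A call takes as long as a camera call.
- bot.cut_out(picture, name): "pixels" (480x640 bool, what is visible of it) and "rect" ([centre column, centre row, width, height] as shares, 0 to 1, of the picture: columns of its width, rows of its height, round what is visible of it).
- bot.mark_of(picture, name): "location" ([column, row] as shares, 0 to 1, of the picture: columns of its width, rows of its height: a listed point, or the origin of a listed thing).
The state is a dict: "t": time; "joints": joint angles; "joint_velocities": joint speeds; "tau": joint torques, N m; "position": TCP position; "ee_rot": TCP orientation; "contact_force": force on the tool from outside, world axes, zero at the start; "torque": the same for the moment, N m; "gripper_width": opening from 0.0 (shut) to 1.0 (fully open); "finger_force": force on a finger pad.
Only numpy, scipy, OpenCV 4.12 (cv2) and the standard library are available. Lean on these libraries where they do the work, as an engineer would, in place of code of your own. Each camera call takes 0.05 s, during which the arm holds its last target. There are 200 camera calls.

## Task

Start the pump at speed four on the controller box: with a fingertip, nudge the pointer of its rotary selector clockwise, counting the clicks, until it rests on the fourth dot after the bar that marks off, without ever going on to the fifth. Then press the round start button beside it fully down and let it come back up. Push lightly and do not grip the selector; leave the box and the loose parts on and around it where they are.

Things in the scene. Friction and masses are not known exactly. Their poses are not given: they have to be found in the camera images.
- unit: Pump controller: grey box standing loose on four rubber feet, 150 (x) x 250 (y) x 60 mm high, 3 kg, level panel on top. Origin at the centre of its underside; x points to its back, y to its left (seen from its front with the cooling slots, which faces the robot), z up. Selector on the left of the panel, start button on the right.
- dial_axis (a point): Point on the selector's vertical axis at panel height (60 mm above the desk), 5 mm in front of and 40 mm left of the box's centre; axes as the box. Around it on the panel, 62 mm out, are six flat black marks 40 degrees apart: a bar (off), then clockwise five dots of 8 mm.
- pointer_tip (a point): Outer top end of the selector's pointer, 52 mm from the axis, 32 mm above the panel. The selector is black: a round hub of 35 mm diameter, 32 mm high, with one straight upright blade, 12 mm thick, from the axis to 52 mm out and from 6 to 32 mm above the panel, a white line along its top. Push the blade's side near its outer end.
- dial (a joint): Selector angle, rad: 0 on the off bar (pointer 100 degrees anticlockwise of the box's x, from above), growing clockwise; dots at 0.698, 1.396, 2.094, 2.793, 3.491, stops just beyond. Each mark is a detent: it resists with up to 0.1 N m (2.5 N at 40 mm out); past half way to the next mark it snaps on there by itself and stays. Starts on off, first or second dot.
- start_button (a joint): Start button travel in m: 0 up, 0.006 fully down; a spring returns it (about 5 N when fully down). Counts as pressed beyond 0.004.
- start_button_top (a point): Centre of the top face of the start button, a round black cap of 28 mm diameter in a steel housing, 20 mm in front of and 85 mm to the right of the box's centre; it is pressed straight down.
- ring: Centring ring, black rubber on metal, 33 mm diameter, 8 mm high, lying loose on the panel's back right corner. Origin at the centre of its underside. Leave alone.
- reducer: Steel reducer flange, 55 mm diameter, 48 mm high, standing on the desk to the right of the box. Origin at the centre of its underside. Leave alone.
- stopper: Brown rubber stopper, 30 mm diameter, 27 mm high, on the desk off the box's front right corner. Origin at the centre of its underside. Leave alone.
- flange: Flat steel blank flange, 55 mm diameter, 9 mm high, on the desk in front of the box. Origin at the centre of its underside. Leave alone.
- clamp: Hinged pipe clamp, 56 x 74 x 27 mm, lying on the desk in front of the box. Origin at the centre of its underside. Leave alone.
- vial: Small capped vial, 21 mm diameter, 60 mm high, standing on the desk to the left of the box. Origin at the centre of its underside. Leave alone.

How it is judged:
By the outcome, as a careful person would: the job done as asked, in the order asked, and still so for the second after the job is handed in, with the robot touching nothing.
It also fails if it takes over 64 s, if anything falls off the work surface, if the arm or the gripper's body presses on something with over 40 N, if the wrist force passes 120 N, or if a joint passes its speed limit or range.

## Working session

There is one attempt and no reset: what is moved stays moved. The work goes in short steps, Python scripts to look and compute and a tool call to move; the robot and the scene stay as the last step left them, time stands still between calls to the robot, and variables do not carry over. Pictures are saved under pics/ and viewed, at most 10 in all, crops included, and the job is handed in when it is done.

Besides the shell and the picture viewer there is one more tool, called after "Emit:" in YAML: its name, and indented under it one key for each argument. play_rows: Moves the arm, as the interface text tells. Its arguments: {"type":"object","properties":{"rows":{"type":"array","items":{"type":"object","properties":{"twist":{"type":"array","items":{"type":"number"}},"dp":{"type":"array","items":{"type":"number"}},"grip":{"type":"number"}}}},"grip_force":{"type":"number"}},"required":["rows"]}

```bash
mkdir -p pics; ls; cat > h.py <<'E'
import numpy as np, cv2
from plant import bot
from scipy.spatial.transform import Rotation as R
def ray(p,u,v):
    Rm=cv2.Rodrigues(np.array(p["rvec"],float))[0]; t=np.array(p["tvec"],float).ravel()
    d=Rm.T@np.array([(u-p["cx"])/p["fx"],(v-p["cy"])/p["fy"],1]); return -Rm.T@t,d
def atz(p,u,v,z):
    c,d=ray(p,u,v); return c+d*(z-c[2])/d[2]
def proj(p,X):
    return cv2.projectPoints(np.array(X,float).reshape(-1,3),np.array(p["rvec"],float),np.array(p["tvec"],float),np.array([[p["fx"],0,p["cx"]],[0,p["fy"],p["cy"]],[0,0,1.]]),None)[0].reshape(-1,2)
E
python3 - <<'E'
from h import *
s=bot.get_state(); print(s["t"],np.round(s["position"],1),np.round(s["ee_rot"],3), np.round(s["contact_force"],2),s["gripper_width"])
for n in ["top","side"]:
    p=bot.get_image(n); cv2.imwrite(f"pics/{n}0.png",p["image"][:,:,::-1])
    print(n,"cam",np.round(ray(p,0,0)[0]))
    for k,z in [("dial_axis",60),("pointer_tip",92),("start_button_top",70),("unit",0),("ring",60),("reducer",0),("vial",0),("stopper",0),("flange",0),("clamp",0)]:
        m=bot.mark_of(p,k)
        for q in m[:1]:
            u,v=q["location"][0]*640,q["location"][1]*480
            print(k,round(q["conf"],2),round(u,1),round(v,1),np.round(atz(p,u,v,z),1))
E
```

```text
pics
0.0 [204.6 590.  230.4] [ 0.166  0.986 -0.001 -0.   ] [-0.64 -0.88  0.18] 0.9987240743038222
top cam [ 441.  -68. 1058.]
dial_axis 0.81 313.2 241.6 [518.6 -77.8  60. ]
pointer_tip 0.95 288.8 219.6 [551.5 -38.7  92. ]
start_button_top 0.69 389.2 261.9 [ 484.1 -201.7   70. ]
unit 0.9 335.3 244.0 [ 519. -117.    0.]
ring 0.57 398.6 219.9 [ 554.2 -219.6   60. ]
reducer 0.9 442.6 269.3 [ 473.8 -305.     0. ]
vial 0.66 247.4 228.8 [546.1  36.3   0. ]
stopper 0.8 428.6 306.3 [ 409.4 -279.1    0. ]
flange 0.71 353.3 318.0 [ 390.1 -147.4    0. ]
clamp 0.65 302.5 319.1 [388.8 -59.3   0. ]
side cam [337. 697. 744.]
dial_axis 0.64 302.4 245.9 [513.5 -79.2  60. ]
pointer_tip 0.63 279.3 245.7 [548.7 -34.6  92. ]
start_button_top 0.63 324.9 202.0 [ 493.8 -222.8   70. ]
unit 0.83 302.6 255.4 [ 521.9 -116.8    0. ]
ring 0.5 300.2 204.4 [ 548.3 -216.5   60. ]
reducer 0.71 339.1 209.9 [ 471.3 -293.5    0. ]
vial 0.59 273.2 302.2 [548.8  27.8   0. ]
stopper 0.45 362.1 215.2 [ 414.8 -283.8    0. ]
flange 0.92 366.9 253.1 [ 387.6 -151.8    0. ]
clamp 0.8 361.6 280.6 [388.1 -65.6   0. ]
```

```bash
python3 - <<'E'
import cv2,numpy as np
a=cv2.imread("pics/top0.png")[170:350,220:460]; a=cv2.resize(a,(800,600),interpolation=cv2.INTER_CUBIC); cv2.imwrite("pics/topc.png",a)
a=cv2.imread("pics/side0.png")[150:330,240:420+60-60+60]; print(a.shape);a=cv2.resize(a,(800,600),interpolation=cv2.INTER_CUBIC); cv2.imwrite("pics/sidec.png",a)
E
```

```text
(180, 240, 3)
```

View pics/topc.png

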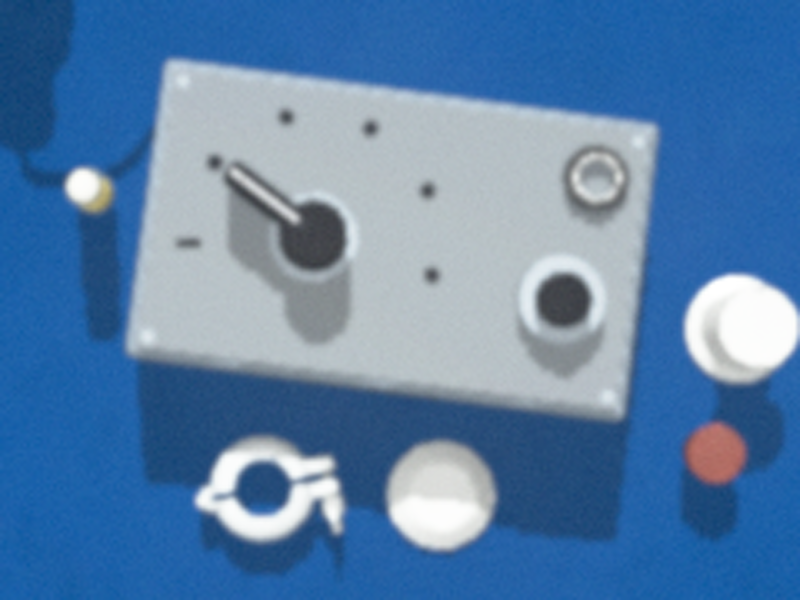

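View pics/sidec.png

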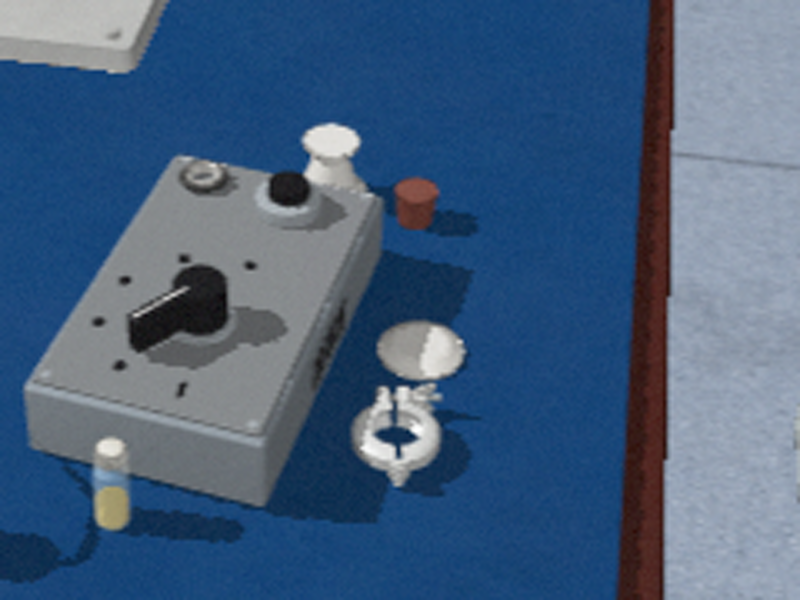

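The pointer rests on the first dot in both views: in the top crop its tip is at (232,170) next to dot 1 at (214,161). The bar is at (187,242), dots 2–5 are at (287,117), (370,128), (428,190) and (431,275), and the button is at (563,300). The ring and the loose parts are as described. Next I fit the box pose from the marks.

```bash
python3 - <<'E'
from h import *
from scipy.optimize import least_squares
p=bot.get_image("top"); q=bot.get_image("side")
px=np.array([(187,242),(214,161),(287,117),(370,128),(428,190),(431,275)])*0.3+[220,170]-0.35
qx=np.array([(181,390),(119,365),(98,321),(124,280),(184,258),(250,266)])*0.3+[240,150]-0.35
W=np.array([atz(p,u,v,60) for u,v in px]);V=np.array([atz(q,u,v,60) for u,v in qx])
th=np.deg2rad(100-40*np.arange(6))
loc=np.c_[62*np.cos(th),62*np.sin(th)]
for A in (W,V):
    f=lambda a:(np.c_[a[0]+loc[:,0]*np.cos(a[2])-loc[:,1]*np.sin(a[2]),a[1]+loc[:,0]*np.sin(a[2])+loc[:,1]*np.cos(a[2])]-A[:,:2]).ravel()
    r=least_squares(f,[518,-78,0]);a=r.x;print("axis,yaw deg",np.round(a[:2],1),np.rad2deg(a[2]).round(2),np.round(f(a),1))
    c,s=np.cos(a[2]),np.sin(a[2]);Rm=np.array([[c,-s],[s,c]])
    ctr=a[:2]-Rm@[-5,40];print("unit",ctr,"btn",ctr+Rm@[-20,-85])
    for i in range(6):print(i,(a[:2]+Rm@loc[i]).round(1))
# button top height via two views: cut_out centre
for im,n in((p,"top"),(q,"side")):
    m=bot.cut_out(im,"start_button_top")[0];print(n,m["conf"],np.array(m["rect"])*[640,480,640,480])
    m=bot.cut_out(im,"pointer_tip")[0]["rect"];print(np.array(m)*[640,480,640,480])
ub=np.array([563,300])*.3+[220,170]-.35; us=np.array([290,183])*.3+[240,150]-.35
o1,d1=ray(p,*ub);o2,d2=ray(q,*us)
k=np.linalg.lstsq(np.c_[d1,-d2],o2-o1,rcond=None)[0];print("btn tri",o1+d1*k[0],o2+d2*k[1])
s=bot.get_state();print(np.round(R.from_quat(s["ee_rot"]).as_matrix(),3))
E
```

```text
axis,yaw deg [519.7 -78.1] -8.03 [-0.1  0.  -0.   0.2  0.6  0.5  0.2 -0.3 -0.3 -0.1 -0.4 -0.4]
unit [ 519.103087   -118.42139967] btn [ 487.42839157 -199.79531238]
0 [517.6 -16.2]
1 [557.9 -29.3]
2 [580.4 -65.3]
3 [ 574.5 -107.2]
4 [ 542.9 -135.6]
5 [ 500.6 -137.1]
axis,yaw deg [518.7 -77.9] -8.1 [ 0.2  0.2  0.1  0.7  0.2  0.5 -0.2 -0.5 -0.2 -0.  -0.2 -1. ]
unit [ 517.97658586 -118.23066348] btn [ 486.20099024 -199.56522885]
0 [516.6 -16. ]
1 [556.9 -29.1]
2 [579.3 -65.1]
3 [ 573.4 -107.1]
4 [ 541.8 -135.5]
5 [ 499.4 -136.9]
top 0.78 [388.672 261.792  15.296  15.216]
[306.432 235.728  32.896  28.704]
side 0.27 [292.48  243.648  27.584  25.104]
[291.648 243.504  27.712  26.208]
btn tri [ 487.25929726 -199.21452728   80.95390726] [ 485.96764248 -199.40271985   80.91755503]
[[-0.945  0.328  0.   ]
 [ 0.328  0.945  0.   ]
 [ 0.     0.    -1.   ]]
```

Emit:
play_rows:
  rows:
    - {"dp":[-49.9,-47.8,6],"twist":[0,0,1.9],"grip":0}
    - {"dp":[-49.9,-47.8,6],"twist":[0,0,1.9],"grip":0}
    - {"dp":[-49.9,-47.8,6],"twist":[0,0,1.9],"grip":0}
    - {"dp":[-49.9,-47.8,6],"twist":[0,0,1.9],"grip":0}
    - {"dp":[-49.9,-47.8,6],"twist":[0,0,1.9],"grip":0}
    - {"dp":[-49.9,-47.8,6],"twist":[0,0,1.9],"grip":0}
    - {"dp":[-49.9,-47.8,6],"twist":[0,0,1.9],"grip":0}
    - {"dp":[-49.9,-47.8,6],"twist":[0,0,1.9],"grip":0}
    - {"dp":[-49.9,-47.8,6],"twist":[0,0,1.9],"grip":0}
    - {"dp":[-49.9,-47.8,6],"twist":[0,0,1.9],"grip":0}
    - {"dp":[-49.9,-47.8,6],"twist":[0,0,1.9],"grip":0}
    - {"dp":[-49.9,-47.8,6],"twist":[0,0,1.9],"grip":0}
    - {"dp":[-49.9,-47.8,6],"twist":[0,0,1.9],"grip":0}
    - {"dp":[-49.9,-47.8,6],"twist":[0,0,1.9],"grip":0}
    - {"dp":[-49.9,-47.8,6],"twist":[0,0,1.9],"grip":0}
    - {"dp":[-49.9,-47.8,6],"twist":[0,0,1.9],"grip":0}
    - {"dp":[-49.9,-47.8,6],"twist":[0,0,1.9],"grip":0}
    - {"dp":[-49.9,-47.8,6],"twist":[0,0,1.9],"grip":0}
    - {"dp":[-49.9,-47.8,6],"twist":[0,0,1.9],"grip":0}
    - {"dp":[-49.9,-47.8,6],"twist":[0,0,1.9],"grip":0}

```text
t: 3.07
position: [519.4, -24.1, 171.1]
ee_rot: [0.899, 0.439, -0.0, -0.0]
contact_force: [-0.0, 0.5, -0.2]
gripper_width: 0.0
finger_force: 0.0
```

```bash
cat > st.py <<'E'
from h import *
import sys
s=bot.get_state();M=R.from_quat(s["ee_rot"]).as_matrix()
print(s["t"],np.round(s["position"],1),"xang",np.rad2deg(np.arctan2(M[1,0],M[0,0])).round(1),"zax",M[:,2].round(3),"F",np.round(s["contact_force"],2),"g",round(s["gripper_width"],3),"j",np.round(s["joints"],2))
E
python3 st.py; python3 - <<'E'
from h import *
p=bot.get_image("side"); cv2.imwrite("pics/s1.png",cv2.resize(p["image"][110:350,200:520,::-1],(800,600),interpolation=cv2.INTER_CUBIC))
E
```

```text
3.0667 [519.4 -24.1 171.1] xang 52.0 zax [-0.001  0.    -1.   ] F [-0.03  0.48 -0.19] g 0.0 j [-0.54  0.33  0.61  1.95 -0.24  0.93 -0.47]
```

View pics/s1.png

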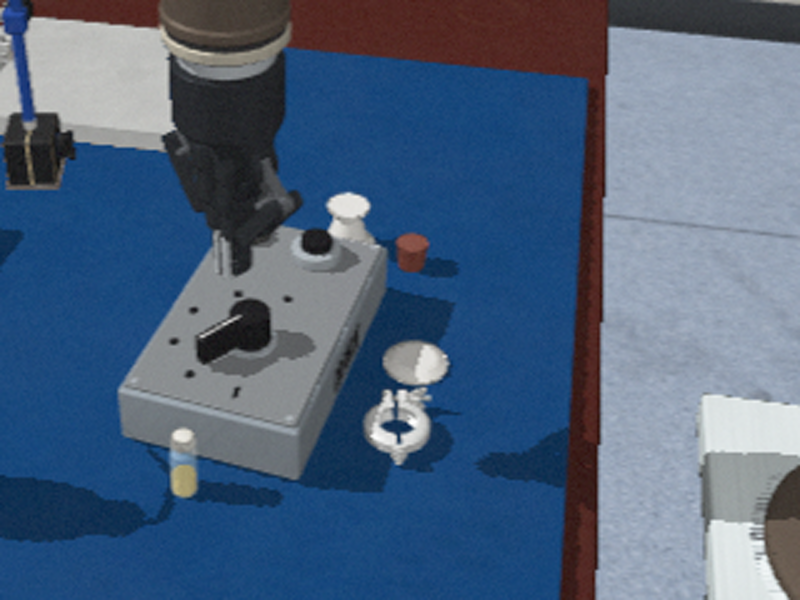

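Emit:
play_rows:
  rows:
    - {"dp":[0,0,3],"twist":[0,0,0],"grip":0}
    - {"dp":[0,0,6],"twist":[0,0,0],"grip":0}
    - {"dp":[0,0,8],"twist":[0,0,0],"grip":0}
    - {"dp":[0,0,9.8],"twist":[0,0,0],"grip":0}
    - {"dp":[0,0.3,9.8],"twist":[0,0,0],"grip":0}
    - {"dp":[0,0.6,9.8],"twist":[0,0,0],"grip":0}
    - {"dp":[0,0.8,9.8],"twist":[0,0,0],"grip":0}
    - {"dp":[0,0.8,9.8],"twist":[0,0,0],"grip":0}

```text
t: 3.78
position: [527.4, -29.5, 74.7]
ee_rot: [0.899, 0.439, 0.001, 0.001]
contact_force: [0.3, -0.4, -0.3]
gripper_width: -0.001
finger_force: 0.0
```

```bash
python3 st.py; cat > arc.py <<'E'
from h import *
import sys,json
s=bot.get_state();M=R.from_quat(s["ee_rot"]).as_matrix()
a=M.T@(np.array([519.2,-78,s["position"][2]])-s["position"]);a[2]=0
x=np.rad2deg(np.arctan2(M[1,0],M[0,0]))
print("axis in tool",a.round(1),"xang",x.round(1))
n=int(sys.argv[2]);end=float(sys.argv[1])
for i in range(1,n+1):
    D=np.deg2rad(end)*i/n;d=(a-R.from_rotvec([0,0,D]).apply(a))/10
    print(json.dumps({"dp":[round(d[0],2),round(d[1],2),0],"twist":[0,0,round(D,3)],"grip":0}),end=", ")
E
python3 arc.py 40 20; python3 - <<'E'
from h import *
p=bot.get_image("side"); cv2.imwrite("pics/s2.png",cv2.resize(p["image"][180:300,230:390,::-1],(800,600),interpolation=cv2.INTER_CUBIC))
E
```

```text
3.7833 [527.4 -29.5  74.7] xang 52.0 zax [ 0.003  0.    -1.   ] F [ 0.32 -0.39 -0.34] g -0.001 j [-0.45  0.49  0.53  2.01 -0.36  0.73 -0.35]
axis in tool [-43.2  23.4   0. ] xang 52.0
{"dp": [0.08, 0.15, 0], "twist": [0, 0, 0.035], "grip": 0}, {"dp": [0.15, 0.31, 0], "twist": [0, 0, 0.07], "grip": 0}, {"dp": [0.22, 0.46, 0], "twist": [0, 0, 0.105], "grip": 0}, {"dp": [0.28, 0.62, 0], "twist": [0, 0, 0.14], "grip": 0}, {"dp": [0.34, 0.79, 0], "twist": [0, 0, 0.175], "grip": 0}, {"dp": [0.39, 0.95, 0], "twist": [0, 0, 0.209], "grip": 0}, {"dp": [0.44, 1.12, 0], "twist": [0, 0, 0.244], "grip": 0}, {"dp": [0.48, 1.28, 0], "twist": [0, 0, 0.279], "grip": 0}, {"dp": [0.51, 1.45, 0], "twist": [0, 0, 0.314], "grip": 0}, {"dp": [0.54, 1.62, 0], "twist": [0, 0, 0.349], "grip": 0}, {"dp": [0.56, 1.79, 0], "twist": [0, 0, 0.384], "grip": 0}, {"dp": [0.58, 1.96, 0], "twist": [0, 0, 0.419], "grip": 0}, {"dp": [0.59, 2.13, 0], "twist": [0, 0, 0.454], "grip": 0}, {"dp": [0.59, 2.3, 0], "twist": [0, 0, 0.489], "grip": 0}, {"dp": [0.59, 2.47, 0], "twist": [0, 0, 0.524], "grip": 0}, {"dp": [0.58, 2.65, 0], "twist": [0, 0, 0.559], "grip": 0}, {"dp": [0.57, 2.82, 0], "twist": [0, 0, 0.593], "grip": 0}, {"dp": [0.55, 2.99, 0], "twist": [0, 0, 0.628], "grip": 0}, {"dp": [0.52, 3.16, 0], "twist": [0, 0, 0.663], "grip": 0}, {"dp": [0.49, 3.33, 0], "twist": [0, 0, 0.698], "grip": 0},
```

View pics/s2.png

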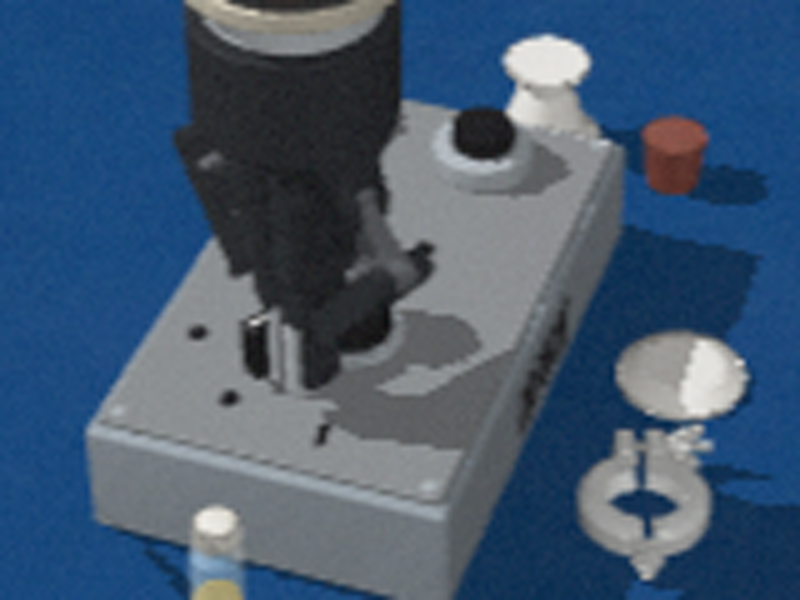

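The closed fingertip stands beside the blade on its anticlockwise side (crop about (295,360)) and is clear of everything else. I start the arc push.

Emit:
play_rows:
  rows:
    - {"dp":[0.08,0.15,0],"twist":[0,0,0.035],"grip":0}
    - {"dp":[0.15,0.31,0],"twist":[0,0,0.07],"grip":0}
    - {"dp":[0.22,0.46,0],"twist":[0,0,0.105],"grip":0}
    - {"dp":[0.28,0.62,0],"twist":[0,0,0.14],"grip":0}
    - {"dp":[0.34,0.79,0],"twist":[0,0,0.175],"grip":0}
    - {"dp":[0.39,0.95,0],"twist":[0,0,0.209],"grip":0}
    - {"dp":[0.44,1.12,0],"twist":[0,0,0.244],"grip":0}
    - {"dp":[0.48,1.28,0],"twist":[0,0,0.279],"grip":0}
    - {"dp":[0.51,1.45,0],"twist":[0,0,0.314],"grip":0}
    - {"dp":[0.54,1.62,0],"twist":[0,0,0.349],"grip":0}
    - {"dp":[0.56,1.79,0],"twist":[0,0,0.384],"grip":0}
    - {"dp":[0.58,1.96,0],"twist":[0,0,0.419],"grip":0}
    - {"dp":[0.59,2.13,0],"twist":[0,0,0.454],"grip":0}
    - {"dp":[0.59,2.3,0],"twist":[0,0,0.489],"grip":0}
    - {"dp":[0.59,2.3,0],"twist":[0,0,0.489],"grip":0}

```text
t: 5.08
position: [548.4, -38.9, 74.2]
ee_rot: [0.978, 0.207, 0.001, -0.0]
contact_force: [-0.6, -0.6, -0.0]
gripper_width: -0.001
finger_force: 0.0
```

```bash
python3 st.py; python3 arc.py 40 20; python3 - <<'E'
from h import *
for n in("top","side"):
    p=bot.get_image(n)
    for k,z in(("pointer_tip",92),("dial_axis",60)):
        for m in bot.mark_of(p,k)[:1]:
            X=atz(p,m["location"][0]*640,m["location"][1]*480,z);print(n,k,round(m["conf"],2),X.round(1),np.rad2deg(np.arctan2(X[1]+78,X[0]-519.2)).round(1))
cv2.imwrite("pics/s3.png",cv2.resize(p["image"][180:300,230:390,::-1],(800,600),interpolation=cv2.INTER_CUBIC))
E
```

```text
5.0833 [548.4 -38.9  74.2] xang 23.9 zax [ 0.002  0.    -1.   ] F [-0.58 -0.6  -0.03] g -0.001 j [-0.51  0.55  0.66  1.96 -0.47  0.78 -0.73]
axis in tool [-42.6  23.9   0. ] xang 23.9
{"dp": [0.08, 0.15, 0], "twist": [0, 0, 0.035], "grip": 0}, {"dp": [0.16, 0.3, 0], "twist": [0, 0, 0.07], "grip": 0}, {"dp": [0.23, 0.46, 0], "twist": [0, 0, 0.105], "grip": 0}, {"dp": [0.29, 0.62, 0], "twist": [0, 0, 0.14], "grip": 0}, {"dp": [0.35, 0.78, 0], "twist": [0, 0, 0.175], "grip": 0}, {"dp": [0.4, 0.94, 0], "twist": [0, 0, 0.209], "grip": 0}, {"dp": [0.45, 1.1, 0], "twist": [0, 0, 0.244], "grip": 0}, {"dp": [0.49, 1.27, 0], "twist": [0, 0, 0.279], "grip": 0}, {"dp": [0.53, 1.43, 0], "twist": [0, 0, 0.314], "grip": 0}, {"dp": [0.56, 1.6, 0], "twist": [0, 0, 0.349], "grip": 0}, {"dp": [0.59, 1.77, 0], "twist": [0, 0, 0.384], "grip": 0}, {"dp": [0.6, 1.94, 0], "twist": [0, 0, 0.419], "grip": 0}, {"dp": [0.62, 2.11, 0], "twist": [0, 0, 0.454], "grip": 0}, {"dp": [0.62, 2.28, 0], "twist": [0, 0, 0.489], "grip": 0}, {"dp": [0.63, 2.45, 0], "twist": [0, 0, 0.524], "grip": 0}, {"dp": [0.62, 2.62, 0], "twist": [0, 0, 0.559], "grip": 0}, {"dp": [0.61, 2.79, 0], "twist": [0, 0, 0.593], "grip": 0}, {"dp": [0.59, 2.96, 0], "twist": [0, 0, 0.628], "grip": 0}, {"dp": [0.57, 3.13, 0], "twist": [0, 0, 0.663], "grip": 0}, {"dp": [0.54, 3.3, 0], "twist": [0, 0, 0.698], "grip": 0}, top dial_axis 0.73 [521.9 -76.8  60. ] 24.4
side dial_axis 0.97 [517.4 -78.4  60. ] -167.9
```

View pics/s3.png

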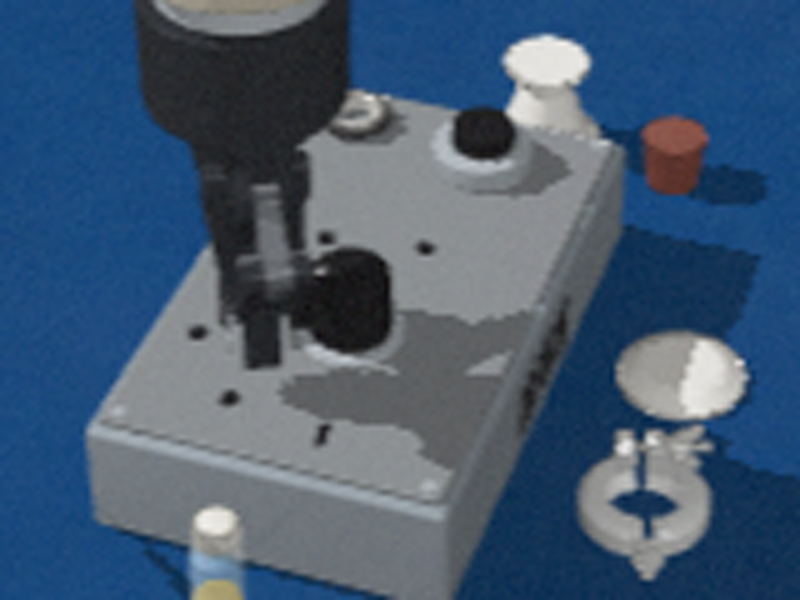

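Emit:
play_rows:
  rows:
    - {"dp":[0.08,0.15,0],"twist":[0,0,0.035],"grip":0}
    - {"dp":[0.16,0.3,0],"twist":[0,0,0.07],"grip":0}
    - {"dp":[0.23,0.46,0],"twist":[0,0,0.105],"grip":0}
    - {"dp":[0.29,0.62,0],"twist":[0,0,0.14],"grip":0}
    - {"dp":[0.35,0.78,0],"twist":[0,0,0.175],"grip":0}
    - {"dp":[0.4,0.94,0],"twist":[0,0,0.209],"grip":0}
    - {"dp":[0.45,1.1,0],"twist":[0,0,0.244],"grip":0}
    - {"dp":[0.49,1.27,0],"twist":[0,0,0.279],"grip":0}
    - {"dp":[0.53,1.43,0],"twist":[0,0,0.314],"grip":0}
    - {"dp":[0.56,1.6,0],"twist":[0,0,0.349],"grip":0}
    - {"dp":[0.59,1.77,0],"twist":[0,0,0.384],"grip":0}
    - {"dp":[0.6,1.94,0],"twist":[0,0,0.419],"grip":0}
    - {"dp":[0.62,2.11,0],"twist":[0,0,0.454],"grip":0}
    - {"dp":[0.62,2.28,0],"twist":[0,0,0.489],"grip":0}
    - {"dp":[0.63,2.45,0],"twist":[0,0,0.524],"grip":0}
    - {"dp":[0.62,2.62,0],"twist":[0,0,0.559],"grip":0}
    - {"dp":[0.61,2.79,0],"twist":[0,0,0.593],"grip":0}
    - {"dp":[0.59,2.96,0],"twist":[0,0,0.628],"grip":0}
    - {"dp":[0.57,3.13,0],"twist":[0,0,0.663],"grip":0}
    - {"dp":[0.54,3.3,0],"twist":[0,0,0.698],"grip":0}

```text
t: 7.05
position: [566.1, -67.2, 73.3]
ee_rot: [0.99, -0.14, 0.0, 0.0]
contact_force: [0.8, 0.6, -0.0]
gripper_width: 0.002
finger_force: 0.0
```

```bash
python3 st.py; python3 arc.py 38 19; python3 - <<'E'
from h import *
for n in("top","side"):
    p=bot.get_image(n)
    for k,z in(("pointer_tip",92),("dial_axis",60)):
        for m in bot.mark_of(p,k)[:1]:
            X=atz(p,m["location"][0]*640,m["location"][1]*480,z);print(n,k,round(m["conf"],2),X.round(1),np.rad2deg(np.arctan2(X[1]+78,X[0]-519.2)).round(1))
cv2.imwrite("pics/s4.png",cv2.resize(p["image"][180:300,230:390,::-1],(800,600),interpolation=cv2.INTER_CUBIC))
E
```

```text
7.05 [566.1 -67.2  73.3] xang -16.1 zax [ 0. -0. -1.] F [ 0.77  0.56 -0.03] g 0.002 j [-0.56  0.64  0.83  1.92 -0.63  0.86 -1.25]
axis in tool [-42.   23.4   0. ] xang -16.1
{"dp": [0.08, 0.15, 0], "twist": [0, 0, 0.035], "grip": 0}, {"dp": [0.15, 0.3, 0], "twist": [0, 0, 0.07], "grip": 0}, {"dp": [0.22, 0.45, 0], "twist": [0, 0, 0.105], "grip": 0}, {"dp": [0.28, 0.61, 0], "twist": [0, 0, 0.14], "grip": 0}, {"dp": [0.34, 0.77, 0], "twist": [0, 0, 0.175], "grip": 0}, {"dp": [0.39, 0.93, 0], "twist": [0, 0, 0.209], "grip": 0}, {"dp": [0.44, 1.09, 0], "twist": [0, 0, 0.244], "grip": 0}, {"dp": [0.48, 1.25, 0], "twist": [0, 0, 0.279], "grip": 0}, {"dp": [0.52, 1.41, 0], "twist": [0, 0, 0.314], "grip": 0}, {"dp": [0.55, 1.58, 0], "twist": [0, 0, 0.349], "grip": 0}, {"dp": [0.57, 1.75, 0], "twist": [0, 0, 0.384], "grip": 0}, {"dp": [0.59, 1.91, 0], "twist": [0, 0, 0.419], "grip": 0}, {"dp": [0.6, 2.08, 0], "twist": [0, 0, 0.454], "grip": 0}, {"dp": [0.6, 2.25, 0], "twist": [0, 0, 0.489], "grip": 0}, {"dp": [0.61, 2.42, 0], "twist": [0, 0, 0.524], "grip": 0}, {"dp": [0.6, 2.58, 0], "twist": [0, 0, 0.559], "grip": 0}, {"dp": [0.59, 2.75, 0], "twist": [0, 0, 0.593], "grip": 0}, {"dp": [0.57, 2.92, 0], "twist": [0, 0, 0.628], "grip": 0}, {"dp": [0.55, 3.08, 0], "twist": [0, 0, 0.663], "grip": 0}, top dial_axis 0.64 [ 548.1 -217.5   60. ] -78.3
side pointer_tip 0.82 [ 562.6 -104.    92. ] -30.9
side dial_axis 0.93 [517.7 -78.6  60. ] -157.4
```

View pics/s4.png

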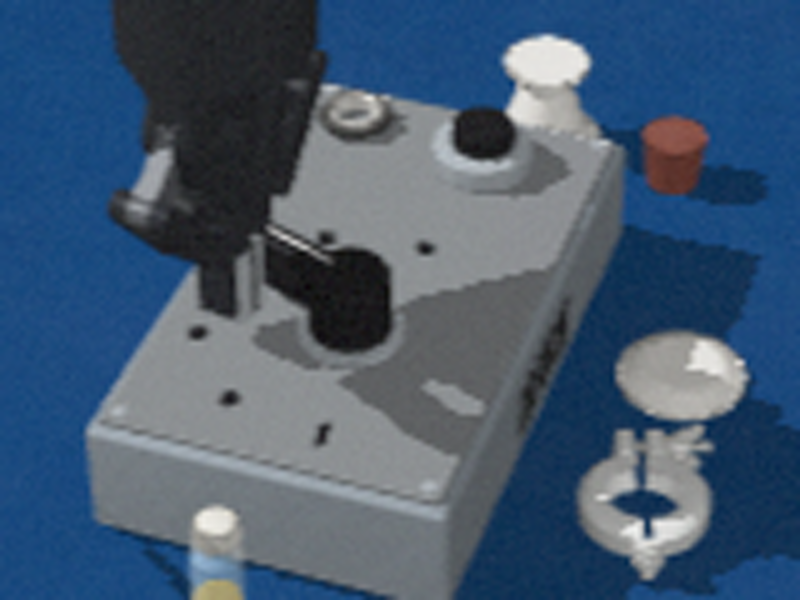

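The blade is now on dot 3: the network puts it at about −31° against −28° expected, and the box has not moved. The next push is for the fourth dot. I stop just past half way (−48°) and check.

Emit:
play_rows:
  rows:
    - {"dp":[0.08,0.15,0],"twist":[0,0,0.035],"grip":0}
    - {"dp":[0.15,0.3,0],"twist":[0,0,0.07],"grip":0}
    - {"dp":[0.22,0.45,0],"twist":[0,0,0.105],"grip":0}
    - {"dp":[0.28,0.61,0],"twist":[0,0,0.14],"grip":0}
    - {"dp":[0.34,0.77,0],"twist":[0,0,0.175],"grip":0}
    - {"dp":[0.39,0.93,0],"twist":[0,0,0.209],"grip":0}
    - {"dp":[0.44,1.09,0],"twist":[0,0,0.244],"grip":0}
    - {"dp":[0.48,1.25,0],"twist":[0,0,0.279],"grip":0}
    - {"dp":[0.52,1.41,0],"twist":[0,0,0.314],"grip":0}
    - {"dp":[0.55,1.58,0],"twist":[0,0,0.349],"grip":0}
    - {"dp":[0.57,1.75,0],"twist":[0,0,0.384],"grip":0}
    - {"dp":[0.59,1.91,0],"twist":[0,0,0.419],"grip":0}
    - {"dp":[0.6,2.08,0],"twist":[0,0,0.454],"grip":0}
    - {"dp":[0.6,2.25,0],"twist":[0,0,0.489],"grip":0}
    - {"dp":[0.61,2.42,0],"twist":[0,0,0.524],"grip":0}
    - {"dp":[0.6,2.58,0],"twist":[0,0,0.559],"grip":0}
    - {"dp":[0.59,2.75,0],"twist":[0,0,0.593],"grip":0}
    - {"dp":[0.57,2.92,0],"twist":[0,0,0.628],"grip":0}
    - {"dp":[0.55,3.08,0],"twist":[0,0,0.663],"grip":0}
    - {"dp":[0.55,3.08,0],"twist":[0,0,0.663],"grip":0}

```text
t: 9.02
position: [562.5, -98.6, 73.2]
ee_rot: [0.891, -0.455, -0.0, 0.0]
contact_force: [-0.0, 0.4, 0.8]
gripper_width: -0.002
finger_force: 0.0
```

```bash
python3 st.py; python3 arc.py 4 4; python3 - <<'E'
from h import *
for n in("top","side"):
    p=bot.get_image(n)
    for k,z in(("pointer_tip",92),("dial_axis",60)):
        for m in bot.mark_of(p,k)[:1]:
            X=atz(p,m["location"][0]*640,m["location"][1]*480,z);print(n,k,round(m["conf"],2),X.round(1),np.rad2deg(np.arctan2(X[1]+78,X[0]-519.2)).round(1))
cv2.imwrite("pics/s5.png",cv2.resize(p["image"][180:300,230:390,::-1],(800,600),interpolation=cv2.INTER_CUBIC))
E
```

```text
9.0167 [562.5 -98.6  73.2] xang -54.1 zax [-0. -0. -1.] F [-0.01  0.35  0.79] g -0.002 j [-0.59  0.73  0.99  1.92 -0.77  0.93 -1.73]
axis in tool [-42.1  23.1   0. ] xang -54.1
{"dp": [0.04, 0.07, 0], "twist": [0, 0, 0.017], "grip": 0}, {"dp": [0.08, 0.15, 0], "twist": [0, 0, 0.035], "grip": 0}, {"dp": [0.11, 0.22, 0], "twist": [0, 0, 0.052], "grip": 0}, {"dp": [0.15, 0.3, 0], "twist": [0, 0, 0.07], "grip": 0}, top pointer_tip 0.3 [ 544.8 -218.1   92. ] -79.7
top dial_axis 0.57 [518.1 -75.8  60. ] 117.3
side pointer_tip 0.82 [ 541.4 -126.7   92. ] -65.4
side dial_axis 0.86 [515.7 -82.8  60. ] -125.9
```

View pics/s5.png

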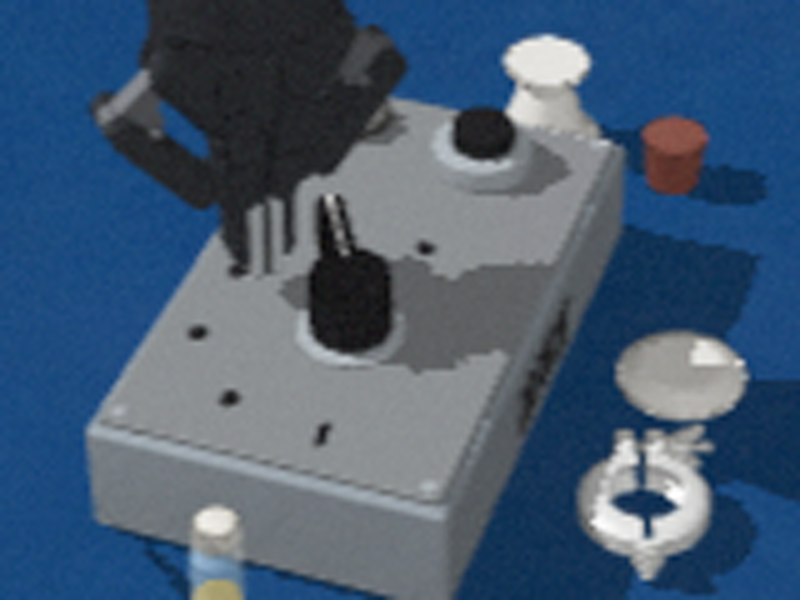

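The pointer has snapped onto the fourth dot: the network gives −65° against −68° expected. The blade covers dot 4 and dot 5 is clear of it. I back off, lift and move over the button.

Emit:
play_rows:
  rows:
    - {"dp":[0,-0.5,0],"twist":[0,0,0],"grip":0}
    - {"dp":[0,-1,0],"twist":[0,0,0],"grip":0}
    - {"dp":[0,-1,-3],"twist":[0,0,0],"grip":0}
    - {"dp":[0,-1,-7],"twist":[0,0,0],"grip":0}
    - {"dp":[0,-1,-7],"twist":[0,0,0],"grip":0}
    - {"dp":[1,2,-7],"twist":[0,0,0],"grip":0}
    - {"dp":[2,5,-7],"twist":[0,0,0],"grip":0}
    - {"dp":[3,8,-7],"twist":[0,0,0],"grip":0}
    - {"dp":[3.7,11,-7],"twist":[0,0,0],"grip":0}
    - {"dp":[3.75,12.05,-6],"twist":[0,0,0],"grip":0}
    - {"dp":[3.75,12.05,-4],"twist":[0,0,0],"grip":0}
    - {"dp":[3.75,12.05,-3],"twist":[0,0,0],"grip":0}
    - {"dp":[3.75,12.05,-3],"twist":[0,0,0],"grip":0}
    - {"dp":[3.75,12.05,-3],"twist":[0,0,0],"grip":0}

```text
t: 10.48
position: [487.8, -198.9, 103.1]
ee_rot: [0.891, -0.453, -0.0, 0.0]
contact_force: [-0.4, 0.1, 0.1]
gripper_width: -0.001
finger_force: 0.0
```

```bash
python3 st.py; python3 - <<'E'
from h import *
for n in("top","side"):
    p=bot.get_image(n)
    for k,z in(("pointer_tip",92),("start_button_top",81)):
        for m in bot.mark_of(p,k)[:1]:
            X=atz(p,m["location"][0]*640,m["location"][1]*480,z);print(n,k,round(m["conf"],2),X.round(1),np.rad2deg(np.arctan2(X[1]+78,X[0]-519.2)).round(1))
cv2.imwrite("pics/s6.png",cv2.resize(p["image"][160:280,250:410,::-1],(800,600),interpolation=cv2.INTER_CUBIC))
E
```

```text
10.4833 [ 487.8 -198.9  103.1] xang -53.9 zax [-0.001 -0.    -1.   ] F [-0.36  0.12  0.09] g -0.001 j [-0.46  0.62  1.05  2.01 -0.68  0.92 -1.55]
top pointer_tip 0.92 [ 535.8 -128.3   92. ] -71.7
top start_button_top 0.57 [ 408.  -264.1   81. ] -120.9
side pointer_tip 0.84 [ 534.3 -122.3   92. ] -71.2
```

View pics/s6.png

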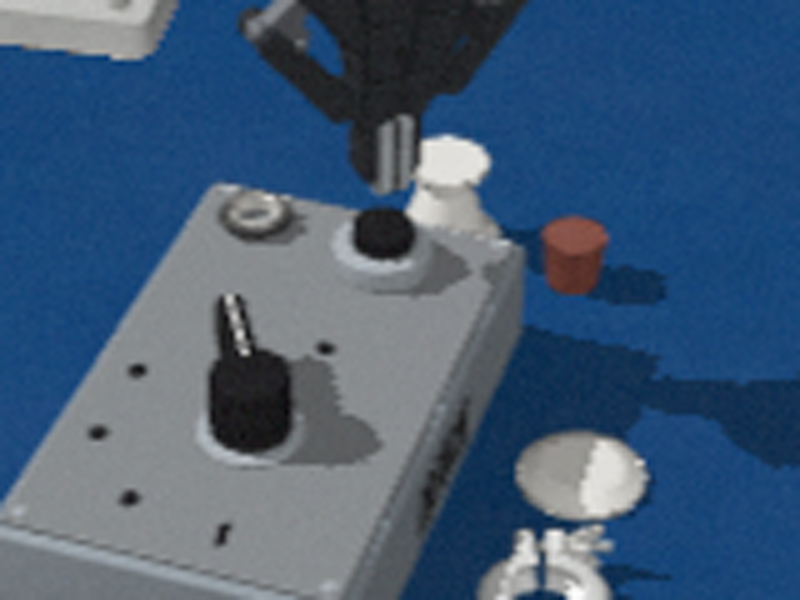

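The pointer rests on dot 4 with the other four marks and dot 5 visible, and the fingertip hangs above the button. I press in small steps while reading the force.

Emit:
play_rows:
  rows:
    - {"dp":[0.05,0.1,1],"twist":[0,0,0],"grip":0}
    - {"dp":[0.05,0.1,1.8],"twist":[0,0,0],"grip":0}
    - {"dp":[0.05,0.1,2.1],"twist":[0,0,0],"grip":0}
    - {"dp":[0.05,0.1,2.3],"twist":[0,0,0],"grip":0}
    - {"dp":[0.05,0.1,2.5],"twist":[0,0,0],"grip":0}
    - {"dp":[0.05,0.1,2.5],"twist":[0,0,0],"grip":0}
    - {"dp":[0.05,0.1,2.5],"twist":[0,0,0],"grip":0}

```text
t: 11.37
position: [486.7, -200.0, 78.2]
ee_rot: [0.891, -0.454, -0.0, -0.0]
contact_force: [-2.4, 2.8, 3.5]
gripper_width: -0.004
finger_force: 1.8
```

Emit:
play_rows:
  rows:
    - {"dp":[0,0,0.1],"twist":[0,0,0],"grip":0}
    - {"dp":[0,0,0.2],"twist":[0,0,0],"grip":0}
    - {"dp":[0,0,0.2],"twist":[0,0,0],"grip":0}
    - {"dp":[0,0,0.2],"twist":[0,0,0],"grip":0}

```text
t: 11.7
position: [486.8, -200.2, 76.3]
ee_rot: [0.891, -0.454, -0.0, -0.0]
contact_force: [-3.7, 2.9, 4.8]
gripper_width: 0.002
finger_force: 2.4
```

Emit:
play_rows:
  rows:
    - {"dp":[0,0,0.1],"twist":[0,0,0],"grip":0}
    - {"dp":[0,0,0.15],"twist":[0,0,0],"grip":0}
    - {"dp":[0,0,0.15],"twist":[0,0,0],"grip":0}
    - {"dp":[0,0,0.15],"twist":[0,0,0],"grip":0}

```text
t: 12.03
position: [486.9, -200.3, 75.9]
ee_rot: [0.891, -0.454, -0.0, -0.001]
contact_force: [-6.0, 4.7, 19.9]
gripper_width: -0.001
finger_force: 9.9
```

Emit:
play_rows:
  rows:
    - {"dp":[0,0,0.1],"twist":[0,0,0],"grip":0}
    - {"dp":[0,0,0.15],"twist":[0,0,0],"grip":0}
    - {"dp":[0,0,0.15],"twist":[0,0,0],"grip":0}
    - {"dp":[0,0,0.15],"twist":[0,0,0],"grip":0}

```text
t: 12.37
position: [487.0, -200.3, 75.5]
ee_rot: [0.891, -0.454, 0.0, -0.001]
contact_force: [-10.7, 9.3, 36.4]
gripper_width: -0.0
finger_force: 18.3
```

The force rises sharply at z≈76, so the button is fully down. I release it and lift clear.

Emit:
play_rows:
  rows:
    - {"dp":[0,0,-0.3],"twist":[0,0,0],"grip":0}
    - {"dp":[0,0,-0.6],"twist":[0,0,0],"grip":0}
    - {"dp":[0,0,-1],"twist":[0,0,0],"grip":0}
    - {"dp":[0,0,-2],"twist":[0,0,0],"grip":0}
    - {"dp":[0,0,-5],"twist":[0,0,0],"grip":0}
    - {"dp":[0,0,-9],"twist":[0,0,0],"grip":0}
    - {"dp":[0,0,-12],"twist":[0,0,0],"grip":0}
    - {"dp":[0,0,-12],"twist":[0,0,0],"grip":0}
    - {"dp":[0,0,-12],"twist":[0,0,0],"grip":0}

```text
t: 13.12
position: [488.1, -200.9, 195.1]
ee_rot: [0.891, -0.454, 0.002, -0.0]
contact_force: [0.5, -0.6, -0.9]
gripper_width: -0.003
finger_force: 0.0
```

```bash
python3 st.py; python3 - <<'E'
from h import *
for n in("top","side"):
    p=bot.get_image(n)
    for k,z in(("pointer_tip",92),("start_button_top",81),("unit",0),("ring",60)):
        for m in bot.mark_of(p,k)[:1]:
            X=atz(p,m["location"][0]*640,m["location"][1]*480,z);print(n,k,round(m["conf"],2),X.round(1),np.rad2deg(np.arctan2(X[1]+78,X[0]-519.2)).round(1))
a=cv2.imread("pics/side0.png")[:,:,::-1]
cv2.imwrite("pics/s7.png",cv2.resize(np.hstack([a[180:330,240:400],p["image"][180:330,240:400]])[:,:,::-1],(800,375),interpolation=cv2.INTER_CUBIC))
E
```

```text
13.1167 [ 488.1 -200.9  195.1] xang -54.0 zax [ 0.004 -0.001 -1.   ] F [ 0.54 -0.56 -0.86] g -0.003 j [-0.57  0.51  1.2   1.93 -0.54  1.08 -1.66]
top pointer_tip 0.69 [ 534.8 -123.8   92. ] -71.1
top unit 0.61 [ 523.3 -115.7    0. ] -83.7
side pointer_tip 0.81 [ 541.6 -120.8   92. ] -62.4
side start_button_top 0.65 [ 487.5 -194.2   81. ] -105.2
side unit 0.71 [ 513.7 -114.9    0. ] -98.5
side ring 0.44 [ 543.6 -215.5   60. ] -79.9
```

View pics/s7.png

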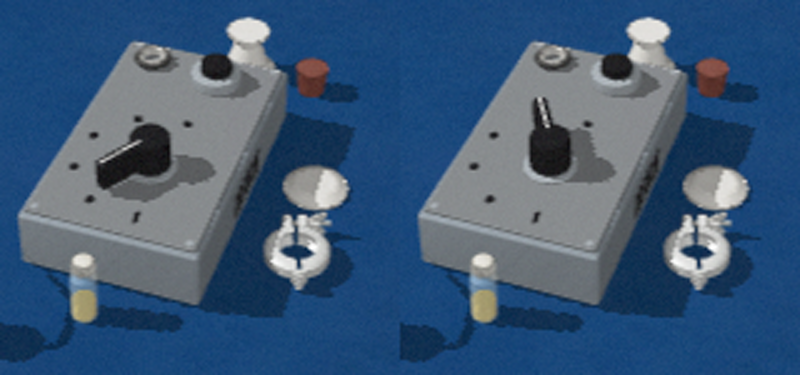

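The before and after views match except for the pointer, which now stands on dot 4. The box is in place, the button is back up, the loose parts have not moved and the arm is clear.

```bash
python3 -c "
from plant import bot
print(bot.sign_off())"
```

```text
the job is handed in; nothing more can be done
None
```

The selector rests on the fourth dot and never reached the fifth; the start button was then pressed fully down and came back up, the box and loose parts stayed put, and the job was handed in after about 13 s of the 64 s allowed.

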